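# Open the touch-latch stock cupboard

## Task

The gold carton is standing on the red flap of the push-to-open cupboard. Without picking the carton up, gently push it back off the flap, all the way over the cupboard's rear deck to the brass rail; then press the red flap down (the gold disc marks the place) until the catch lets go, and take your hand away so that the spring leaves the flap standing ajar. Leave the blue flap shut and everything else where it stands.

Things in the scene. Friction and masses are not known exactly. Their poses are not given: they have to be found in the camera images.
- red_unit: White push-to-open cupboard, 280 (x, depth) x 160 (y, width) x 90 mm high, fixed. Origin: centre of its underside; x from front (robot's side) to back, z up. Front half: red flap 126 deep x 140 wide x 10 mm, flush (top z = 91 mm), from x = -128 to -2 mm, hinged along y at x = 0, z = 86 mm; front wall 10 mm thick, top z = 90 mm. Which cupboard is left or right varies.
- red_unit_deck (a point): Centre of the flat white rear deck of the red cupboard, 65 mm behind its centre, on the surface (90 mm up). The deck runs 65 mm to the front and back of this point and 80 mm to each side; at the back it ends in a brass rail 10 mm thick and 14 mm above the deck.
- red_flap (a joint): Red flap angle (rad): 0 flush, positive as the front edge rises (stop 0.32, about 40 mm at that edge), negative pressed in (stop -0.05, about 6 mm at the gold disc). Pressed past about -0.03 (3.5 mm at the disc, about 6 N) the catch lets go for good; on release a spring lifts the flap to 0.32 and holds it there.
- red_flap_press (a point): Gold disc, 18 mm across, on the top face of the red flap, 112 mm in front of the hinge, mid-width; the place to press, straight down. The point is on the flap's top face and moves with the flap.
- gold_carton: Flat gold-yellow gift carton with a red band, loose, 65 (its x) x 80 (its y) x 40 mm high, about 0.2 kg, standing on the red flap at the start, its x roughly along the cupboard's x. Origin: centre of its underside. Against the rear rail its origin lies at about x = 97 mm in the red cupboard's frame.
- blue_unit: White push-to-open cupboard, 280 (x, depth) x 160 (y, width) x 90 mm high, fixed. Origin: centre of its underside; x from front (robot's side) to back, z up. Same as the red one but with a blue flap, which is to stay shut.
- blue_flap (a joint): Angle of the blue flap (rad), 0 shut, same sense and same catch as the red one; stays at 0.
- green_carton: Green carton with a gold band standing on the blue flap, 65 x 80 x 40 mm, origin at the centre of its underside; leave alone.
- jar: Amber jar, 44 mm across, 60 mm high, on the rear deck of the blue cupboard; origin at the centre of its underside; leave alone.
- award: Glass plaque on a dark wooden foot, 40 x 80 mm, 110 mm high, beyond the cupboards; origin at the centre of its underside; leave alone.
- tea_tin: Red tea tin, 70 mm across, 110 mm high, beyond the cupboards; origin at the centre of its underside; leave alone.
- mug: White mug, 80 mm across, 90 mm high, on the robot's right; origin at the centre of its underside; leave alone.
- price_stand: Small white price card stand, 50 x 70 mm, 68 mm high, on the robot's left; origin at the centre of its underside; leave alone.
Not all that is in view belongs to the job. Leave any purple or turquoise look-alike of the gold_carton alone.

How it is judged:
On the way, in this order (a step that is already met when the one before it is completed fails the run):
1. the gold carton stands on the rear deck, clear of the flap and within about 20 mm of the rail (x of gold_carton in the frame of red_unit above 0.075 m and y of gold_carton in the frame of red_unit between -0.045 and 0.045 m and z of gold_carton in the frame of red_unit between 0.085 and 0.095 m and linear speed of gold_carton below 0.03 m/s and value of joint red_flap between -0.015 and 0.04 rad), for 0.2 s.
2. the red flap is pressed in below flush (value of joint red_flap below -0.02 rad).
At the end, for the whole second after the job is handed in: The red flap stands ajar, more than 0.25 rad open and still; the gold carton lies flat and still on the red cupboard's rear deck, its centre more than 75 mm behind the hinge (within about 22 mm of the rail) and within 45 mm of the middle; the blue flap is shut (under 0.03 rad) (value of joint red_flap above 0.25 rad and velocity of joint red_flap below 0.1 rad/s and x of gold_carton in the frame of red_unit above 0.075 m and y of gold_carton in the frame of red_unit between -0.045 and 0.045 m and z of gold_carton in the frame of red_unit between 0.085 and 0.095 m and linear speed of gold_carton below 0.03 m/s and angle between gold_carton's own z axis and vertical below 0.1 rad and value of joint blue_flap below 0.03 rad); the robot touches nothing.
It fails at once if the gold carton is lifted (more than 12 mm off the cupboard), knocked off or tipped (over 0.35 rad) (z of gold_carton in the frame of red_unit above 0.103 m or z of gold_carton in the frame of red_unit below 0.07 m or angle between gold_carton's own z axis and vertical above 0.35 rad).
It fails at once if the gold carton is crushed (pushed with over 40 N) (contact force between the fingers and gold_carton above 40 N).
It fails at once if the red flap comes open while the carton is still on it (value of joint red_flap above 0.06 rad and x of gold_carton in the frame of red_unit below 0.06 m).
It fails at once if the blue flap is pressed in or opened (value of joint blue_flap below -0.02 rad or value of joint blue_flap above 0.04 rad).
It fails at once if another thing is moved by more than 25 mm (distance of any of green_carton, jar, award, tea_tin, mug, price_stand from where it was at the start of the episode above 0.025 m).
It also fails if it takes over 48 s, if anything falls off the work surface, if the arm or the gripper's body presses on something with over 40 N, if the wrist force passes 120 N, or if a joint passes its speed limit or range.

## Robot

A 7-joint arm with a two-finger parallel gripper is mounted at the origin on the work surface. World frame = base frame: x ahead of the robot, y to its left, z up, the work surface at z = 0. Lengths are in m, angles in rad, forces in N, time in s.
With the tool pointing down it reaches from about 0.4 to 0.85 m from the base axis. Payload 10.4 kg.
Tool frame: the origin (TCP) lies at the very end of the fingers, on their centre line; the grasp point (between the pads) lies 19 mm behind it; z points along the fingers, x is the direction in which the jaws open and shut, and the axes are right-handed (so a half turn about z gives the same grasp; the last joint's range is limited). The gripper opens to 87 mm and grips with 3 to 60 N. Pads are 19 mm wide; open, the fingers measure 117 mm over their backs; the gripper's body (75 mm by 190 mm) begins 51 mm behind the grasp point.
Start: joints at [1.189, 0.332, -0.065, 1.46, 0.022, 1.35, -0.088], TCP at [0.219, -0.585, 0.193] pointing down, gripper open.
Joint ranges: [-2.6, 2.6], [-0.5, 2.12], [-1.47, 1.34], [0.16, 2.42], [-1.27, 4.41], [0.06, 2.06], [-2.6, 2.6]. Speed limits (rad/s): [2.22, 2.22, 2.79, 2.79, 3.14, 3.14, 3.14].

## Interface

Orientations are given as a unit quaternion [x, y, z, w].
In Python, from bench import r gives the robot as it stands. The module is installed in compiled form; this text tells all that it offers.
- The arm moves only by the tool carry_out, never from a script. Its argument "commands" is a list that holds one entry, the list of rows, each a list of 7 numbers: the closure in counts, from 0 (fully open) to 255 (shut), then the shift along the tool's x, y, z in units of 25 mm (1.0 is 25 mm), then the turn, a rotation vector about the tool's x, y, z in units of 5 degrees (1.0 is 5 degrees). A call has 1 to 12 rows; each row is the pose to reach, as a shift and turn from the pose measured when the call began, along the tool's axes at that moment; what a row does not reach only later rows make up. A row lasts 1/8 s, in which the tool goes at most 62.5 mm and 10.7 degrees, less where a joint would pass 70% of its speed; a pose out of reach is approached as far as the arm can. A call with a gripper value outside its range is refused whole. The fingers move at their own pace and stop on an object; "grip_force" is the grip in N (left out, the last holds). Time passes only in rows, so rows that repeat a pose let the fingers close. It gives the time, the measured TCP pose, the force and the opening at its end, in the units of the state.
- r.read_state(): the state, without advancing time (a new reading comes with each control period).
- r.camera(name): name is "scene" or "side" or "wrist"; returns the picture (420x560x3 uint8, blue, green, red); there is no depth.
- r.camera_info(name): a dict with "fx", "fy", "cx", "cy" (pixels), "origin" and "rotation" of the camera in the world. Camera axes: x right, y down, z forward; pixel columns grow to the right and rows downward; lengths in m; the calibration is good to about 2 mm. The wrist camera is an equidistant fisheye: a pixel r from the principal point sees the ray r / f radians off the axis. A picture is of the moment at which its call begins: read the wrist's pose just before it. camera_info takes no time and is no camera call; for the wrist camera it gives the pose at the moment of the call.
- r.close_job(): hands the job in, once; it reports no verdict.
The state is a dict: "time": time; "joint_positions": joint angles; "joint_vel": joint speeds; "joint_torque": joint torques, N m; "ee_pos": TCP position; "eef_rot": TCP orientation; "ft_force": force on the tool from outside, world axes, zero at the start; "torque": the same for the moment, N m; "width": finger opening in m.
Only numpy, scipy, OpenCV 4.12 (cv2) and the standard library are available. Lean on these libraries where they do the work, as an engineer would, in place of code of your own. Each camera call takes 0.05 s, during which the arm holds its last target.

## Working session

There is one attempt and no reset: what is moved stays moved. The work goes in short steps, Python scripts to look and compute and a tool call to move; the robot and the scene stay as the last step left them, time stands still between calls to the robot, and variables do not carry over. Pictures are saved under pics/ and viewed, and the job is handed in when it is done.

Besides the shell and the picture viewer there is one more tool, called after "Emit:" as name(argument=value, ...) on one line, values as JSON. carry_out: Moves the arm, as the interface text tells. Its arguments: {"type":"object","properties":{"commands":{"type":"array"},"grip_force":{"type":"number"}},"required":["commands"]}

```bash
mkdir -p pics; python3 - <<'E'
from bench import r
import cv2,json
s=r.read_state();print({k:(v if not hasattr(v,'tolist') else v.tolist()) for k,v in s.items()})
for n in ("scene","side","wrist"):
    i=r.camera_info(n);print(n,i)
    cv2.imwrite(f"pics/{n}0.png",r.camera(n))
E
```

```text
{'time': 0.0, 'joint_positions': [1.189403876522326, 0.3328171496466911, -0.06471269249987059, 1.4609403244713077, 0.021594681943246433, 1.3498957852798161, -0.08851416321128759], 'joint_vel': [0.0011447153232534988, 0.00013797645783617224, 0.000981752271762163, 0.0022221905345344213, 0.00026605214656628333, -0.0004411547857389658, -0.0013283987689249647], 'joint_torque': [-0.0009959900125977583, -62.32462406158447, 0.02409844659268856, -38.98913383483887, -0.06150425411760807, 0.03980258130468428, 0.0001829056645874516], 'ee_pos': [0.21931747437045904, -0.584802270826494, 0.19238864294310157], 'eef_rot': [0.821936650745079, -0.569578507474443, -0.0005763664199490092, -0.0003657689129748558], 'ft_force': [-0.7819716299884107, -1.070397114640844, 0.5435535435376189], 'torque': [-0.012829410396368413, 0.05611186619260109, 0.003869166717240881], 'width': 0.08707957829150828}
scene {'fx': 433.839793282628, 'fy': 433.839793282628, 'cx': 278.1941988951181, 'cy': 210.40746604957758, 'origin': array([1.15066114, 0.60303059, 0.79569625]), 'rotation': array([ 0.34802035,  0.83714615, -0.38982893, -0.16155981])}
side {'fx': 411.4022544133367, 'fy': 411.4022544133367, 'cx': 281.0079515113297, 'cy': 210.6951861360561, 'origin': array([ 0.35737422, -0.70819398,  0.90499378]), 'rotation': array([ 0.91753128, -0.14415235,  0.05423703, -0.36662623])}
wrist {'fx': 325.19226210127806, 'fy': 325.19226210127806, 'cx': 281.36077527671574, 'cy': 212.20779231753977, 'origin': array([ 0.28196941, -0.56089687,  0.38284914]), 'rotation': array([ 0.81530751, -0.56534984, -0.071607  ,  0.10259461])}
```

View pics/scene0.png

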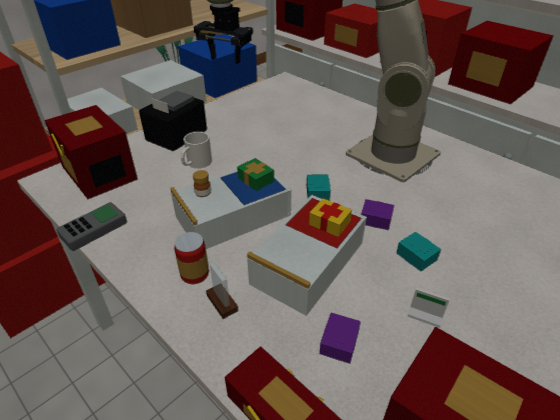

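View pics/side0.png

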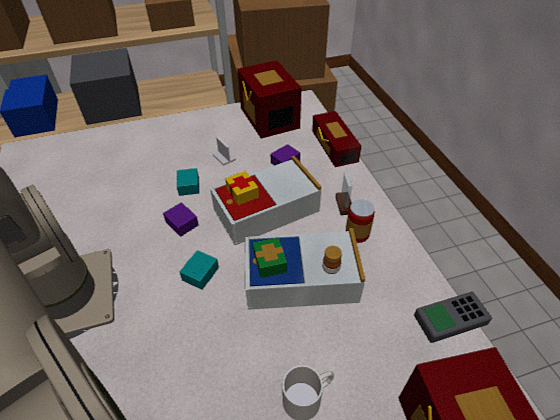

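View pics/wrist0.png

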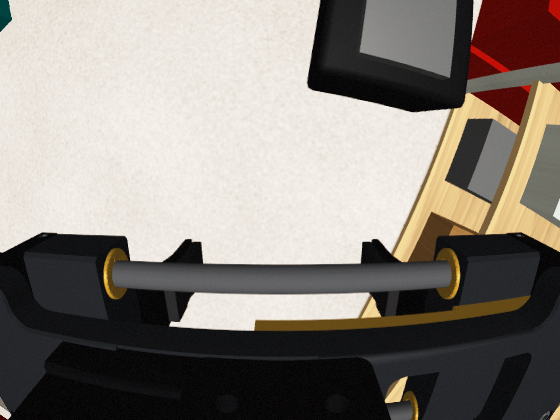

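Scene view: the gold carton is at (330,217) on the red flap, and its rail is at (278,268). The blue unit has the green carton at (256,174) and the jar at (202,184). The look-alikes are turquoise at (318,186) and (418,250), and purple at (377,213) and (340,337). In the side view the carton is at (242,187) and its gold disc at (229,202). Of these, only the yellow one with the red band on the red flap fits. Next I'll take a close crop.

```bash
python3 - <<'E'
import cv2,numpy as np
a=cv2.imread('pics/scene0.png')[185:310,235:385];b=cv2.imread('pics/side0.png')[145:250,195:335]
a=cv2.resize(a,None,fx=3.9,fy=3.9,interpolation=cv2.INTER_CUBIC)
a=cv2.resize(a,(400,333));b=cv2.resize(b,(400,300),interpolation=cv2.INTER_CUBIC)
c=np.zeros((333,800,3),np.uint8);c[:,:400]=a;c[:300,400:]=b
cv2.imwrite('pics/crop0.png',c)
E
```

```text
(no output)
```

View pics/crop0.png

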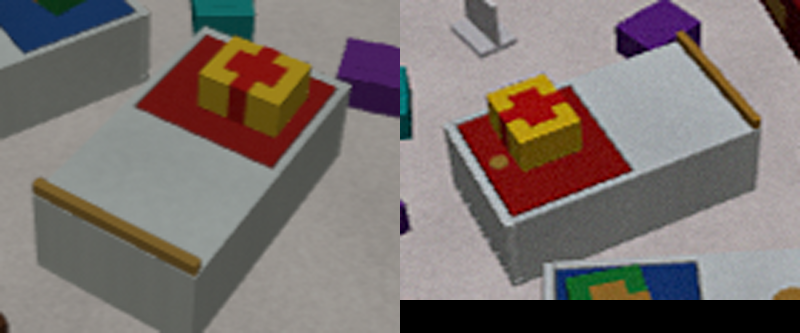

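The crop confirms it: a yellow carton with a red band on the red flap, with the gold disc in front of it. Now I'll measure it.

```bash
cat > h.py <<'E'
import numpy as np,cv2
from scipy.spatial.transform import Rotation as R
from bench import r
def ray(n,uv,info=None):
    i=info or r.camera_info(n); M=R.from_quat(i['rotation']).as_matrix()
    d=M@np.array([(uv[0]-i['cx'])/i['fx'],(uv[1]-i['cy'])/i['fy'],1.]); return np.array(i['origin']),d/np.linalg.norm(d)
def on(n,uv,z):
    o,d=ray(n,uv); return o+d*(z-o[2])/d[2]
def proj(n,P):
    i=r.camera_info(n); M=R.from_quat(i['rotation']).as_matrix(); p=M.T@(np.array(P)-i['origin'])
    return np.array([i['cx']+i['fx']*p[0]/p[2],i['cy']+i['fy']*p[1]/p[2]])
E
python3 - <<'E'
from h import *
sc=lambda x,y:(235+x/2.667-.3,185+y/2.667-.3)   
sd=lambda x,y:(195+(x-400)/2.857-.3,145+y/2.857-.3)
def show(l,n,p,z): 
    q=on(n,p,z);print(l,n,np.round(p,1),np.round(q[:2],4));return q
show('flap rearL/R','scene',sc(135,105),.091);show('','scene',sc(273,166),.091)
show('flap hingeR','side',sd(632,172),.091);show('flap frontR','side',sd(514,213),.091);show('disc','side',sd(498,162),.091)
for n in('scene','side'):
    im=cv2.imread(f'pics/{n}0.png');h=cv2.cvtColor(im,cv2.COLOR_BGR2HSV)
    print(n)
    m=cv2.inRange(h,(10,110,60),(35,255,255));k,lab,st,ce=cv2.connectedComponentsWithStats(m)
    for j in range(1,k):
        if st[j,4]>25: print(st[j],ce[j].round(1),np.median(h[lab==j],0))
    m=cv2.inRange(h,(0,150,80),(8,255,255))|cv2.inRange(h,(172,150,80),(180,255,255));k,lab,st,ce=cv2.connectedComponentsWithStats(m)
    for j in range(1,k):
        if st[j,4]>60: print('red',st[j],ce[j].round(1))
E
```

```text
flap rearL/R scene [285.3 224.1] [0.582  0.0605]
 scene [337.1 246.9] [0.5547 0.1993]
flap hingeR side [275.9 204.9] [0.581  0.0547]
flap frontR side [234.6 219.3] [0.4599 0.0377]
disc side [229.  201.4] [0.4606 0.1084]
scene
[ 111    0   82   38 2382] [152.   15.4] [ 16. 142.  63.]
[334  24  24  23 386] [345.6  34.7] [ 19. 176.  75.]
[201  31  21   3  33] [209.9  32. ] [ 20. 163.  72.]
[285  44  17   8  44] [293.6  47.5] [ 14.  167.   62.5]
[466  51  41  36 963] [485.8  68.2] [ 19. 176.  74.]
[257  52   9   9  38] [261.6  55.2] [ 14.  171.5  62. ]
[ 65 116  38  20 420] [ 83.4 125.3] [ 20. 166. 119.]
[ 51 133  27  49 230] [ 64.3 158.2] [ 20. 190.  74.]
[244 162  22  24 203] [253.  169.8] [ 20. 165. 120.]
[193 170  17  21 271] [200.8 180. ] [ 19. 172.  81.]
[171 187  26  38 179] [183.5 205.8] [ 20. 167. 119.]
[309 199  25  30 329] [317.6 213.1] [ 23. 217. 136.]
[326 205  26  32 474] [338.6 221.4] [ 23. 218.  97.]
[177 252  31  27 465] [192.8 268.3] [ 19. 176.  77.]
[248 252  62  36 419] [278.5 269.7] [ 20. 166. 113.]
[229 296   8  13  49] [231.6 302.9] [ 11. 166.  63.]
[ 444  365   79
[... 1056 characters left out ...]
229.  137.5]
[292 156  29  34 135] [306.3 172.1] [ 19. 193. 130.]
[225 171  25  23 163] [234.8 178.8] [ 24. 235. 179.]
[232 181  27  24 412] [245.3 192.9] [ 23. 234.  98.]
[348 217  25  65 477] [358.3 241.2] [ 18. 191.  79.]
[253 243  30  21 320] [268.1 252.3] [ 18.  183.5 136. ]
[323 246  18  23 308] [332.5 256.6] [ 18.  185.  126.5]
[ 454  386   62   34 1422] [484.  404.9] [ 19. 183. 126.]
[428 405   4  15  56] [429.5 412.2] [ 22.  236.5 127. ]
red [245  76  26  21  98] [256.5  87.2]
red [269  81  32  13 106] [284.1  87.8]
red [315 115  46  36 242] [337.  136.9]
red [ 215  175   60   45 1078] [245.1 198.3]
red [350 209  24  12  81] [361.  216.3]
red [ 418  350   99   70 2581] [456.7 381.7]
```

```bash
python3 - <<'E'
from h import *
# rail line in both views at z=.104
for n,(x,y,w,hh) in (('scene',(248,252,62,36)),('side',(292,156,29,34))):
    im=cv2.imread(f'pics/{n}0.png');h=cv2.cvtColor(im,cv2.COLOR_BGR2HSV)
    m=cv2.inRange(h,(10,110,60),(35,255,255));q=np.zeros_like(m);q[y-2:y+hh+2,x-2:x+w+2]=m[y-2:y+hh+2,x-2:x+w+2]
    rect=cv2.minAreaRect(cv2.findNonZero(q));b=cv2.boxPoints(rect)
    print(n,rect)
    P=np.array([on(n,p,.104) for p in b]);print(P[:,:2].round(4))
    v,_,_,_=0,0,0,0
    l=cv2.fitLine(cv2.findNonZero(q),cv2.DIST_L2,0,.01,.01).ravel()
    A=on(n,(l[2]-20*l[0],l[3]-20*l[1]),.1);B=on(n,(l[2]+20*l[0],l[3]+20*l[1]),.1);d=B-A
    print('yaw',np.degrees(np.arctan2(d[1],d[0])), 'centre',on(n,(l[2],l[3]),.1)[:2])
th=np.radians(11.1);c,s=np.cos(th),np.sin(th);O=np.array([.5704,.1303])
W=lambda x,y,z:[O[0]+c*x-s*y,O[1]+s*x+c*y,z]
ims=[]
for n in('scene','side'):
    im=cv2.imread(f'pics/{n}0.png')
    k=4;h2=cv2.resize(im,None,fx=k,fy=k,interpolation=cv2.INTER_CUBIC)
    def pl(pts,col):
        pts=np.array([(proj(n,W(*p))+.5)*k for p in pts]).round().astype(int);cv2.polylines(h2,[pts],True,col,1)
    pl([(-140,-80,90),(140,-80,90),(140,80,90),(-140,80,90)] and [(-.14,-.08,.09),(.14,-.08,.09),(.14,.08,.09),(-.14,.08,.09)],(255,0,255))
    pl([(-.128,-.07,.091),(-.002,-.07,.091),(-.002,.07,.091),(-.128,.07,.091)],(0,255,0))
    c0=(np.array([235,185]) if n=='scene' else np.array([205,145]))*k
    ims.append(h2[c0[1]:c0[1]+480,c0[0]:c0[0]+ (570 if n=='scene' else 480)])
cv2.imwrite('pics/ovl_scene.png',ims[0]);cv2.imwrite('pics/ovl_side.png',ims[1])
E
```

```text
scene ((278.20867919921875, 269.5936279296875), (68.90538024902344, 6.058671951293945), 27.181110382080078)
[[0.7298 0.0839]
 [0.7144 0.0759]
 [0.6862 0.2333]
 [0.7009 0.2387]]
yaw 100.26610571935429 centre [0.70456738 0.15912314]
side ((306.07080078125, 172.4380645751953), (43.273162841796875, 4.421388149261475), 48.8140754699707)
[[0.6788 0.2221]
 [0.693  0.2323]
 [0.7224 0.0688]
 [0.709  0.0606]]
yaw -79.98999650847189 centre [0.70416167 0.14794875]
```

View pics/ovl_scene.png

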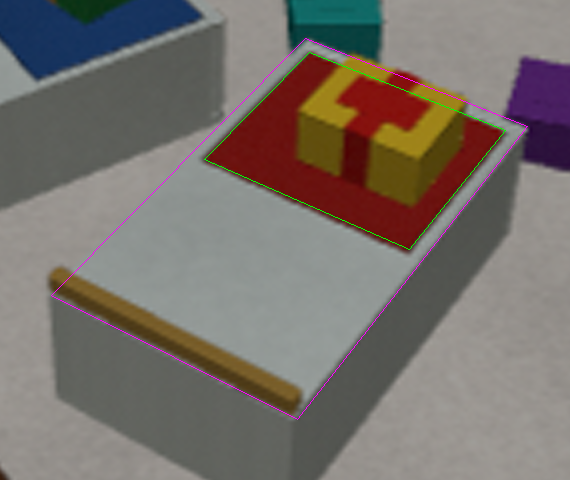

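View pics/ovl_side.png

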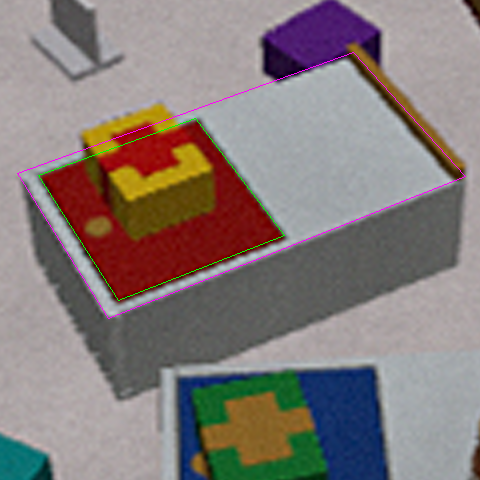

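```bash
cat >> h.py <<'E'
th=np.radians(10.8);c,s=np.cos(th),np.sin(th);O=np.array([.5704,.1303])
W=lambda x,y,z=0:np.array([O[0]+c*x-s*y,O[1]+s*x+c*y,z])
L=lambda P:np.array([c*(P[0]-O[0])+s*(P[1]-O[1]),-s*(P[0]-O[0])+c*(P[1]-O[1])])
E
python3 - <<'E'
from h import *
f=lambda n,x,y:((235 if n=='scene' else 205)+x/4-.5,(185 if n=='scene' else 145)+y/4-.5)
for n,T,B in(('scene',[(298,113),(418,160),(465,97),(348,57)],[(300,160),(410,205)]),('side',[(112,189),(214,153),(167,104),(83,132)],[(135,238),(214,205)])):
    P=np.array([L(on(n,f(n,*t),.131)) for t in T]);print(n,'top',P.round(4).tolist(),'mean',P.mean(0))
    print('edges',[round(float(np.linalg.norm(P[i]-P[i-1])),4) for i in range(4)],'ang',[round(float(np.degrees(np.arctan2(*(P[i]-P[i-1])[::-1]))),1) for i in range(4)])
    print('bottom',[L(on(n,f(n,*t),.091)).round(4).tolist() for t in B])
E
```

```text
scene top [[-0.029, -0.0222], [-0.0318, 0.0561], [-0.0975, 0.0529], [-0.0918, -0.0241]] mean [-0.06253127  0.01568004]
edges [0.0628, 0.0784, 0.0658, 0.0772] ang [1.7, 92.0, -177.2, -85.8]
bottom [[-0.0333, -0.0212], [-0.0355, 0.0529]]
side top [[-0.1013, -0.01], [-0.0247, -0.0112], [-0.0312, 0.0514], [-0.0957, 0.0529]] mean [-0.06325971  0.02076999]
edges [0.0632, 0.0766, 0.0629, 0.0645] ang [-95.1, -0.9, 96.0, 178.7]
bottom [[-0.0936, -0.0227], [-0.0311, -0.0199]]
```

```bash
cat >> h.py <<'E'
def delta(P,yawx):
    """shift in 25mm units, turn in 5deg units, to TCP P with tool down and tool x at world yaw yawx (deg)"""
    st=r.read_state();A=R.from_quat(st['eef_rot']);a=np.radians(yawx)
    x=np.array([np.cos(a),np.sin(a),0]);z=np.array([0,0,-1.]);T=R.from_matrix(np.c_[x,np.cross(z,x),z])
    return (A.inv().apply(np.array(P)-st['ee_pos'])/.025).round(2),(np.degrees((A.inv()*T).as_rotvec())/5).round(2)
def rep():
    st=r.read_state();print('t',round(st['time'],2),'tcp',np.round(st['ee_pos'],4),'local',L(st['ee_pos']).round(4),'F',np.round(st['ft_force'],2),'w',round(st['width'],4))
E
python3 - <<'E'
from h import *
y=-90+10.8
P=W(-.135,.016); print(P)
p0=r.read_state()['ee_pos']
print(delta([p0[0],p0[1],.25],y)); 
for z in(.25,.16): print(delta([P[0],P[1],z],y))
for n,uv in(('scene',(174,145)),('scene',(198,163))): print(on(n,uv,0))
E
```

```text
[0.43479312 0.12072012 0.        ]
(array([-0. ,  0. , -2.3]), array([0.  , 0.01, 1.95]))
(array([-23.4 , -17.98,  -2.27]), array([0.  , 0.01, 1.95]))
(array([-23.4 , -17.98,   1.33]), array([0.  , 0.01, 1.95]))
[ 0.48609765 -0.57001713  0.        ]
[ 0.49529    -0.42099112  0.        ]
```

Emit:
carry_out(commands=[[[167,0,0,-2.3,0,0,0],[167,-2,-1.5,-2.3,0,0,0.5],[167,-4,-3.1,-2.3,0,0,1],[167,-6,-4.6,-2.3,0,0,1.5],[167,-8,-6.1,-2.3,0,0,1.95],[167,-10,-7.7,-2.3,0,0,1.95],[167,-12,-9.2,-2.3,0,0,1.95],[167,-14,-10.8,-2.3,0,0,1.95],[167,-16,-12.3,-2.3,0,0,1.95],[167,-18,-13.8,-2.3,0,0,1.95],[167,-20,-15.4,-2.3,0,0,1.95],[167,-22,-16.9,-2.3,0,0,1.95]]], grip_force=20)

```text
time: 1.65
ee_pos: [0.4202, 0.0744, 0.2507]
eef_rot: [0.77, -0.638, 0.0, -0.0]
ft_force: [1.1, -0.3, 0.2]
width: 0.0301
```

```bash
python3 - <<'E'
from h import *
rep();P=W(-.135,.016)
for z in(.25,.16,.1): print(delta([P[0],P[1],z],-79.2))
E
```

```text
t 1.65 tcp [0.4202 0.0744 0.2507] local [-0.158  -0.0268] F [ 1.09 -0.33  0.2 ] w 0.0301
(array([-1.71, -0.92,  0.03]), array([-0.01,  0.  , -0.  ]))
(array([-1.71, -0.92,  3.63]), array([-0.01,  0.  , -0.  ]))
(array([-1.71, -0.92,  6.03]), array([-0.01,  0.  , -0.  ]))
```

Emit:
carry_out(commands=[[[167,-1.7,-0.9,0,0,0,0],[167,-1.7,-0.9,1.2,0,0,0],[167,-1.7,-0.9,2.4,0,0,0],[167,-1.7,-0.9,3.6,0,0,0],[167,-1.7,-0.9,3.6,0,0,0],[167,-1.7,-0.9,3.6,0,0,0]]])

```text
time: 2.4
ee_pos: [0.4349, 0.1206, 0.1618]
eef_rot: [0.77, -0.637, 0.0, -0.001]
ft_force: [-0.2, -1.3, 1.0]
width: 0.0298
```

```bash
python3 - <<'E'
from h import *
rep();P=W(-.135,.016);print(delta([P[0],P[1],.1],-79.2))
a=r.camera('scene')[160:300,230:400];b=r.camera('side')[130:270,170:340];w=r.camera('wrist')
cv2.imwrite('pics/p1.png',np.hstack([cv2.resize(x,(400,330),interpolation=cv2.INTER_CUBIC) for x in(a,b)]));cv2.imwrite('pics/w1.png',w)
E
```

```text
t 2.4 tcp [0.4349 0.1206 0.1618] local [-0.1349  0.0159] F [-0.2  -1.29  1.01] w 0.0298
(array([-0.  ,  0.01,  2.47]), array([-0.02,  0.  , -0.  ]))
```

View pics/p1.png

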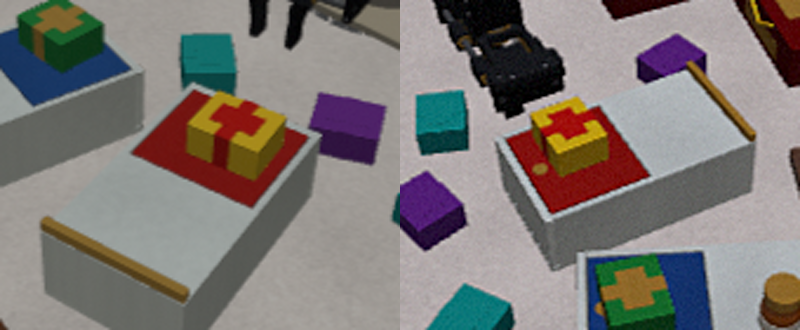

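View pics/w1.png

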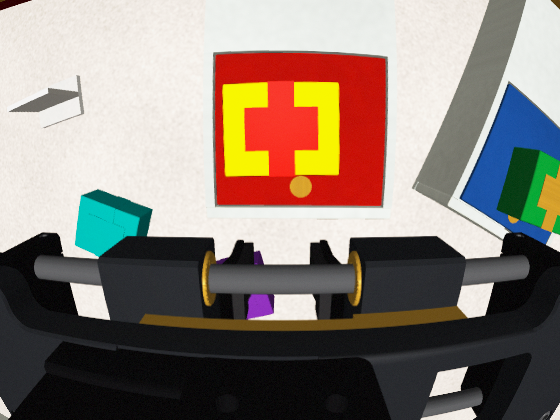

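Wrist view: the carton, centred at x≈281, sits in line with the fingers (x≈280), and the disc is at (300,187). The turn is aligned with the flap edges. Before descending I'll check the tip projection.

```bash
python3 - <<'E'
from h import *
p=r.read_state()['ee_pos']
a=proj('scene',p);b=proj('side',p);print(a,b,(a-[230,160])*[400/170,330/140],(b-[170,130])*[400/170,330/140]+[400,0])
E
```

```text
[345.33173905 185.43423089] [216.07642274 181.72386429] [271.36879776  59.95211568] [508.41511232 121.92053725]
```

```bash
python3 - <<'E'
from h import *
rep();p=r.read_state()['ee_pos']
o=[]
for n in('scene','side'):
    im=r.camera(n);q=proj(n,p);x,y=int(q[0])-35,int(q[1])-45
    z=cv2.resize(im[y:y+70,x:x+70],(400,400),interpolation=cv2.INTER_CUBIC)
    cv2.circle(z,tuple(((q-[x,y]+.5)*400/70).astype(int)),4,(0,255,0),-1)
    for dx in(.015,-.015,.03,-.03):
        for dz in (0,.02):
            g=proj(n,W(*(L(p)+[0,dx]),p[2]+dz));cv2.circle(z,tuple(((g-[x,y]+.5)*400/70).astype(int)),2,(255,0,255),-1)
    o.append(z)
cv2.imwrite('pics/tip.png',np.hstack(o));rep()
E
```

```text
t 2.55 tcp [0.4351 0.1206 0.1619] local [-0.1347  0.0158] F [0.01 0.3  0.27] w 0.0299
t 2.65 tcp [0.4349 0.1205 0.1615] local [-0.135   0.0157] F [-0.81  0.08  0.27] w 0.0301
```

View pics/tip.png

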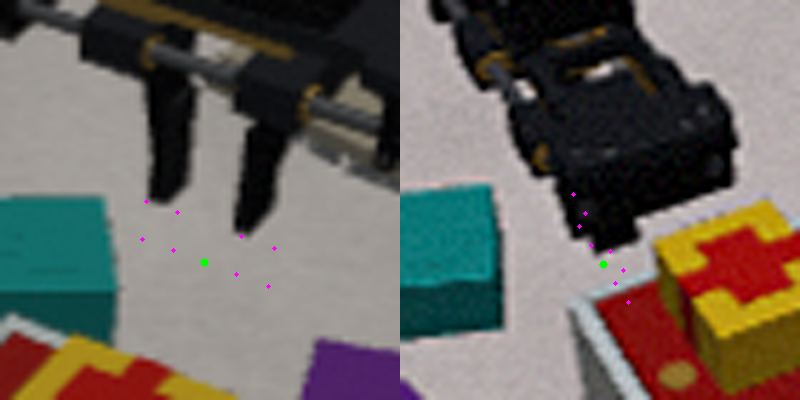

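The visible fingertips look about 20 mm higher than the reported TCP in both views. I'll find out by lowering over the fixed front wall (x ≈ -0.145, clear of the flap) and looking and feeling there before pushing.

Emit:
carry_out(commands=[[[167,0,0.4,0.5,0,0,0],[167,0,0.4,1.3,0,0,0],[167,0,0.4,2.0,0,0,0],[167,0,0.4,2.25,0,0,0],[167,0,0.4,2.25,0,0,0],[167,0,0.4,2.25,0,0,0]]])

```text
time: 3.4
ee_pos: [0.4256, 0.1188, 0.1057]
eef_rot: [0.77, -0.638, 0.001, -0.001]
ft_force: [-0.2, -1.0, -0.1]
width: 0.0298
```

```bash
python3 - <<'E'
from h import *
rep();p=r.read_state()['ee_pos']
o=[]
for n in('scene','side'):
    im=r.camera(n);q=proj(n,p);x,y=int(q[0])-35,int(q[1])-40
    z=cv2.resize(im[y:y+70,x:x+70],(400,400),interpolation=cv2.INTER_CUBIC)
    for dx in(.015,-.015,.03,-.03):
        for dz in (0,.02):
            g=proj(n,W(*(L(p)+[0,dx]),p[2]+dz));cv2.circle(z,tuple(((g-[x,y]+.5)*400/70).astype(int)),2,(255,0,255) if dz else (0,255,0),-1)
    o.append(z)
cv2.imwrite('pics/tip2.png',np.hstack(o));rep()
E
```

```text
t 3.4 tcp [0.4256 0.1188 0.1057] local [-0.1444  0.0159] F [-0.17 -1.01 -0.11] w 0.0298
t 3.5 tcp [0.4255 0.1187 0.1057] local [-0.1445  0.0158] F [ 0.79 -0.58 -0.19] w 0.0301
```

View pics/tip2.png

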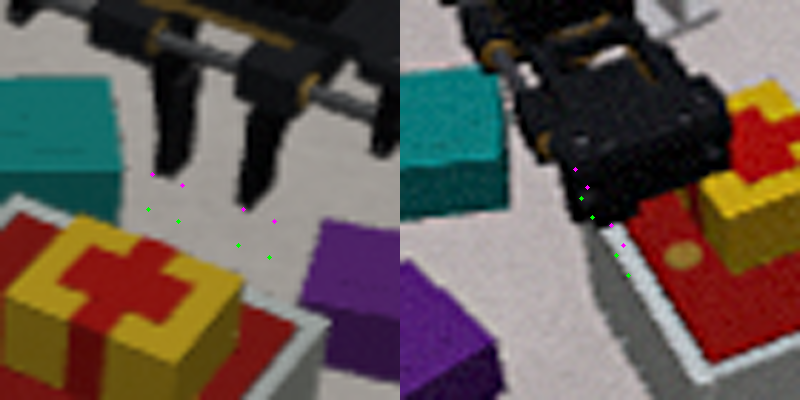

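Emit:
carry_out(commands=[[[167,0,0,0.2,0,0,0],[167,0,0,0.4,0,0,0],[167,0,0,0.5,0,0,0],[167,0,0,0.56,0,0,0],[167,0,0,0.6,0,0,0],[167,0,0,0.64,0,0,0],[167,0,0,0.64,0,0,0]]])

```text
time: 4.38
ee_pos: [0.4256, 0.1187, 0.0897]
eef_rot: [0.77, -0.638, 0.001, -0.001]
ft_force: [0.5, -0.3, 0.8]
width: 0.0303
```

Emit:
carry_out(commands=[[[167,0,0,0.06,0,0,0],[167,0,0,0.12,0,0,0],[167,0,0,0.18,0,0,0],[167,0,0,0.18,0,0,0],[167,0,0,0.18,0,0,0]]])

```text
time: 5.0
ee_pos: [0.4256, 0.1187, 0.0852]
eef_rot: [0.77, -0.638, 0.001, -0.001]
ft_force: [-0.2, 0.3, 0.4]
width: 0.03
```

```bash
python3 - <<'E'
from h import *
rep();p=r.read_state()['ee_pos']
o=[]
for n in('scene','side'):
    im=r.camera(n);q=proj(n,p);x,y=int(q[0])-35,int(q[1])-40
    z=cv2.resize(im[y:y+70,x:x+70],(400,400),interpolation=cv2.INTER_CUBIC)
    o.append(z)
cv2.imwrite('pics/tip3.png',np.hstack(o))
E
```

```text
t 5.0 tcp [0.4256 0.1187 0.0852] local [-0.1444  0.0158] F [-0.17  0.29  0.43] w 0.03
```

View pics/tip3.png

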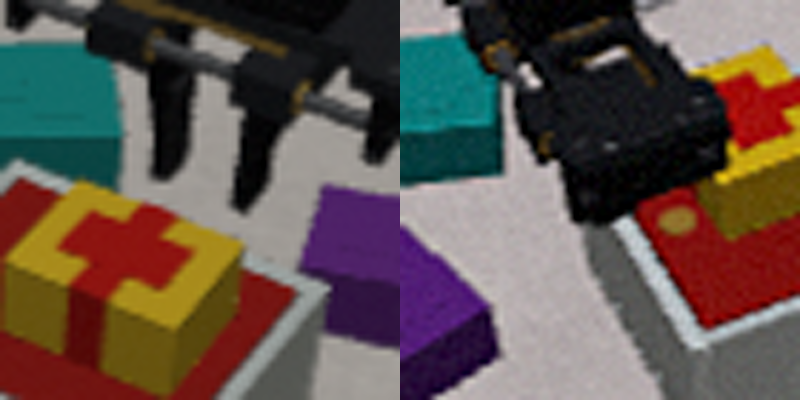

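```bash
python3 - <<'E'
from h import *
p=r.read_state()['ee_pos']
def px(n,u,v):
    q=proj(n,p);x,y=int(q[0])-35,int(q[1])-40
    return (x+u*70/400-.4,y+v*70/400-.4)
for a,b in(((165,178),(600,220)),((165,178),(620,215)),((165,178),(585,222))):
    o1,d1=ray('scene',px('scene',*a));o2,d2=ray('side',px('side',b[0]-400,b[1]))
    t=np.linalg.lstsq(np.c_[d1,-d2],o2-o1,rcond=None)[0];A=o1+t[0]*d1;B=o2+t[1]*d2
    m=(A+B)/2;print(m.round(4),'gap',np.linalg.norm(A-B).round(4),'local',L(m).round(4),'tcp',L(p).round(4),p[2].round(4))
m=on('scene',px('scene',242,212),.105);print(L(m))
E
```

```text
[0.4264 0.0993 0.109 ] gap 0.0075 local [-0.1472 -0.0035] tcp [-0.1444  0.0158] 0.0852
[0.4334 0.1005 0.1115] gap 0.0003 local [-0.1402 -0.0036] tcp [-0.1444  0.0158] 0.0852
[0.4215 0.0988 0.1078] gap 0.0133 local [-0.1521 -0.0031] tcp [-0.1444  0.0158] 0.0852
[-0.14521714  0.03244759]
```

Triangulated, the real fingertips are about 22 mm above the reported TCP, with x and y agreeing. I'll continue the touch-off slowly, over the wall only.

Emit:
carry_out(commands=[[[167,0,0,0.1,0,0,0],[167,0,0,0.2,0,0,0],[167,0,0,0.3,0,0,0],[167,0,0,0.4,0,0,0],[167,0,0,0.4,0,0,0]]])

```text
time: 5.72
ee_pos: [0.4255, 0.1187, 0.075]
eef_rot: [0.77, -0.638, 0.001, -0.001]
ft_force: [-0.3, -0.0, -0.6]
width: 0.03
```

Emit:
carry_out(commands=[[[167,0,0,0.06,0,0,0],[167,0,0,0.12,0,0,0],[167,0,0,0.12,0,0,0]]])

```text
time: 6.1
ee_pos: [0.4254, 0.1187, 0.0719]
eef_rot: [0.77, -0.638, 0.001, -0.001]
ft_force: [0.1, -0.4, 0.5]
width: 0.0299
```

Emit:
carry_out(commands=[[[167,0,0,0.06,0,0,0],[167,0,0,0.12,0,0,0],[167,0,0,0.12,0,0,0]]])

```text
time: 6.48
ee_pos: [0.4253, 0.1187, 0.0688]
eef_rot: [0.77, -0.638, 0.001, -0.001]
ft_force: [0.3, -0.4, 0.3]
width: 0.0302
```

Emit:
carry_out(commands=[[[167,0,0,0.06,0,0,0],[167,0,0,0.1,0,0,0],[167,0,0,0.1,0,0,0]]])

```text
time: 6.85
ee_pos: [0.4253, 0.1187, 0.0662]
eef_rot: [0.77, -0.638, 0.0, -0.001]
ft_force: [0.4, 0.4, -0.3]
width: 0.0301
```

```bash
python3 - <<'E'
from h import *
rep();p=r.read_state()['ee_pos']
o=[]
for n in('scene','side'):
    im=r.camera(n);q=proj(n,p);x,y=int(q[0])-35,int(q[1])-45
    print(n,x,y)
    z=cv2.resize(im[y:y+70,x:x+70],(400,400),interpolation=cv2.INTER_CUBIC)
    o.append(z)
cv2.imwrite('pics/tip4.png',np.hstack(o))
E
```

```text
t 6.85 tcp [0.4253 0.1187 0.0662] local [-0.1447  0.0158] F [ 0.4   0.41 -0.34] w 0.0301
scene 308 168
side 181 162
```

View pics/tip4.png

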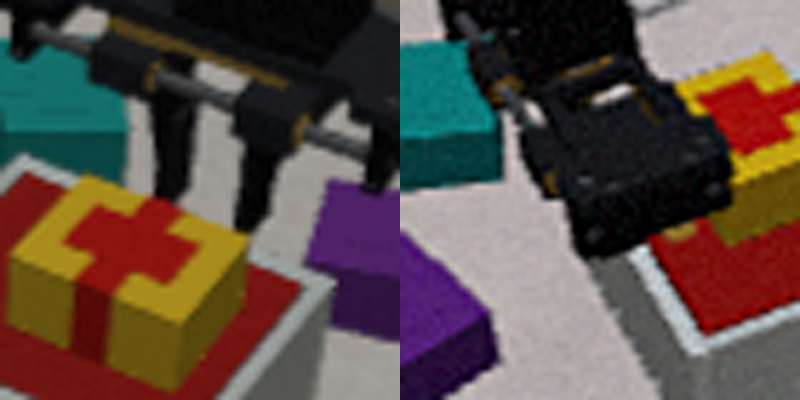

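```bash
python3 - <<'E'
from h import *
p=r.read_state()['ee_pos']
S=lambda u,v:(308+u*.175-.4,168+v*.175-.4); D=lambda u,v:(181+(u-400)*.175-.4,162+v*.175-.4)
for a,b in(((168,198),(590,256)),((168,198),(612,250)),((178,192),(640,242)),((155,192),(590,256))):
    o1,d1=ray('scene',S(*a));o2,d2=ray('side',D(*b))
    t=np.linalg.lstsq(np.c_[d1,-d2],o2-o1,rcond=None)[0];A=o1+t[0]*d1;B=o2+t[1]*d2
    m=(A+B)/2;print('gap',np.linalg.norm(A-B).round(4),'local',L(m).round(4),m[2].round(4))
print('tcp',L(p),p[2])
print('wall front edge corners scene', ((np.array([proj('scene',W(-.14,y,.09)) for y in(-.08,0,.032,.08)])-[308,168]+.4)/.175).round())
print('side', ((np.array([proj('side',W(-.14,y,.09)) for y in(-.08,0,.032,.08)])-[181,162]+.4)/.175+[400,0]).round())
E
```

```text
gap 0.0113 local [-0.1533 -0.0044] 0.0909
gap 0.0034 local [-0.1454 -0.0045] 0.0938
gap 0.0118 local [-0.137  -0.0032] 0.0991
gap 0.0153 local [-0.1529 -0.0091] 0.0937
tcp [-0.14467835  0.01580839] 0.06629794370725223
wall front edge corners scene [[ 20. 151.]
 [174. 213.]
 [238. 238.]
 [337. 278.]]
side [[689. 355.]
 [623. 247.]
 [598. 207.]
 [562. 148.]]
```

Emit:
carry_out(commands=[[[167,0,0,0.06,0,0,0],[167,0,0,0.1,0,0,0],[167,0,0,0.1,0,0,0]]])

```text
time: 7.32
ee_pos: [0.4252, 0.1187, 0.0637]
eef_rot: [0.77, -0.638, 0.0, -0.001]
ft_force: [-0.0, -0.7, -0.8]
width: 0.0301
```

Emit:
carry_out(commands=[[[167,0,0,0.06,0,0,0],[167,0,0,0.06,0,0,0],[167,0,0,0.06,0,0,0]]])

```text
time: 7.7
ee_pos: [0.4252, 0.1187, 0.0622]
eef_rot: [0.77, -0.638, 0.0, -0.001]
ft_force: [0.2, 0.8, 0.2]
width: 0.0301
```

Emit:
carry_out(commands=[[[167,0,0,-0.16,0,0,0],[167,0,-0.16,-0.16,0,0,0],[167,0,-0.16,-0.08,0,0,0],[167,0,-0.16,0,0,0,0],[167,0,-0.16,0,0,0,0]]])

```text
time: 8.32
ee_pos: [0.4289, 0.1195, 0.0619]
eef_rot: [0.77, -0.637, 0.0, -0.0]
ft_force: [-1.1, -0.3, 0.0]
width: 0.03
```

Emit:
carry_out(commands=[[[167,0,0,0.06,0,0,0],[167,0,0,0.06,0,0,0],[167,0,0,0.06,0,0,0]]])

```text
time: 8.7
ee_pos: [0.4291, 0.1195, 0.061]
eef_rot: [0.77, -0.637, 0.0, -0.0]
ft_force: [-3.3, -0.8, 10.0]
width: 0.0297
```

Emit:
carry_out(commands=[[[167,0,0,0.06,0,0,0],[167,0,0,0.06,0,0,0],[167,0,0,0.06,0,0,0]]])

```text
time: 9.07
ee_pos: [0.4291, 0.1195, 0.0608]
eef_rot: [0.77, -0.637, 0.001, 0.0]
ft_force: [-10.6, -3.4, 25.1]
width: 0.03
```

Contact: with the wall top at 0.090, the reported z is 0.061. The fingertips are therefore about 29 mm above the reported TCP, and I'll use that offset. I'll raise the tips to about 0.101 and start the push.

Emit:
carry_out(commands=[[[167,0,0,-0.45,0,0,0],[167,0,0,-0.45,0,0,0],[167,0,-0.4,-0.45,0,0,0],[167,0,-0.8,-0.45,0,0,0],[167,0,-1.1,-0.45,0,0,0],[167,0,-1.3,-0.45,0,0,0],[167,0,-1.5,-0.45,0,0,0],[167,0,-1.7,-0.45,0,0,0],[167,0,-1.9,-0.45,0,0,0],[167,0,-2.1,-0.45,0,0,0]]])

```text
time: 10.32
ee_pos: [0.481, 0.1293, 0.0721]
eef_rot: [0.77, -0.637, 0.001, 0.0]
ft_force: [0.0, 0.1, -1.0]
width: 0.03
```

```bash
cat >> h.py <<'E'
def shot(f):
    a=r.camera('scene')[160:300,230:400];b=r.camera('side')[130:270,170:340]
    cv2.imwrite(f,np.hstack([cv2.resize(x,(400,330),interpolation=cv2.INTER_CUBIC) for x in(a,b)]))
E
python3 - <<'E'
from h import *
rep();shot('pics/p2.png')
cv2.imwrite('pics/w2.png',r.camera('wrist'))
E
```

```text
t 10.32 tcp [0.481  0.1293 0.0721] local [-0.088   0.0158] F [ 0.05  0.13 -1.05] w 0.03
```

View pics/p2.png

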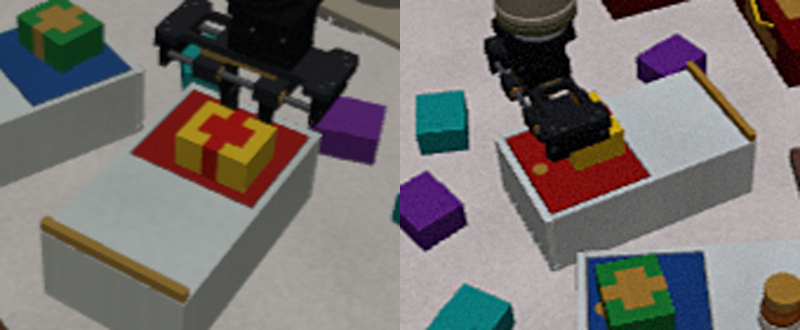

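View pics/w2.png

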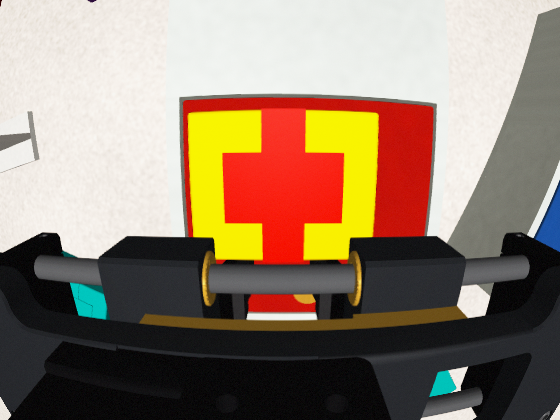

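The carton slides flat and has squared itself to the fingers, with the flap still flush. Pushing on.

Emit:
carry_out(commands=[[[167,0,-0.25,0,0,0,0],[167,0,-0.5,0,0,0,0],[167,0,-0.75,0,0,0,0],[167,0,-1.0,0,0,0,0],[167,0,-1.25,0,0,0,0],[167,0,-1.5,0,0,0,0],[167,0,-1.75,0,0,0,0],[167,0,-2.0,0,0,0,0],[167,0,-2.25,0,0,0,0],[167,0,-2.5,0,0,0,0],[167,0,-2.75,0,0,0,0],[167,0,-3.0,0,0,0,0]]])

```text
time: 11.98
ee_pos: [0.5551, 0.1436, 0.0722]
eef_rot: [0.77, -0.637, 0.001, 0.0]
ft_force: [-0.2, 0.5, -0.9]
width: 0.0302
```

```bash
python3 - <<'E'
from h import *
rep();shot('pics/p3.png')
print(delta([*W(.047,.012)[:2],.0721],-79.2))
E
```

```text
t 11.97 tcp [0.5551 0.1436 0.0722] local [-0.0125  0.016 ] F [-0.16  0.47 -0.86] w 0.0302
(array([ 0.16, -2.37,  0.01]), array([-0.02, -0.01, -0.  ]))
```

View pics/p3.png

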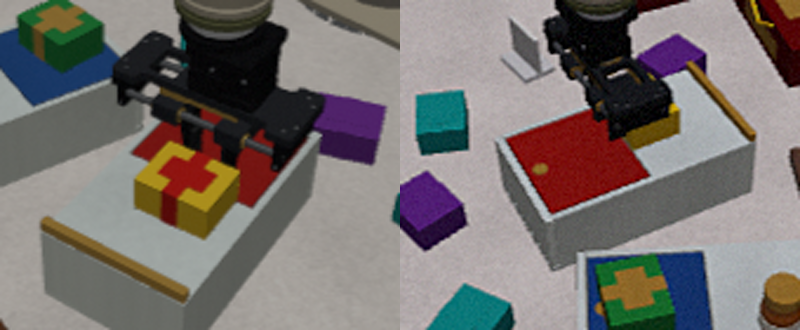

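Emit:
carry_out(commands=[[[167,0,-0.25,0,0,0,0],[167,0,-0.5,0,0,0,0],[167,0,-0.75,0,0,0,0],[167,0,-1.0,0,0,0,0],[167,0,-1.25,0,0,0,0],[167,0,-1.5,0,0,0,0],[167,0,-1.75,0,0,0,0],[167,0,-2.0,0,0,0,0],[167,0,-2.2,0,0,0,0],[167,0,-2.35,0,0,0,0],[167,0,-2.45,0,0,0,0],[167,0,-2.45,0,0,0,0]]])

```text
time: 13.58
ee_pos: [0.6159, 0.1553, 0.0724]
eef_rot: [0.77, -0.638, 0.001, -0.001]
ft_force: [0.1, 0.1, 0.2]
width: 0.0299
```

```bash
python3 - <<'E'
from h import *
rep();shot('pics/p4.png')
cv2.imwrite('pics/w4.png',r.camera('wrist'))
E
```

```text
t 13.57 tcp [0.6159 0.1553 0.0724] local [0.0494 0.016 ] F [0.09 0.06 0.21] w 0.0299
```

View pics/p4.png

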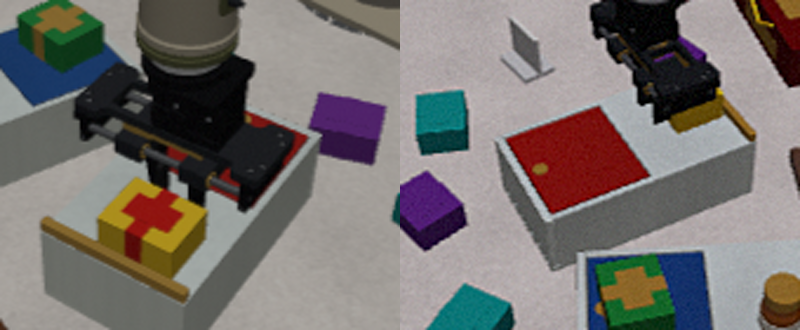

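View pics/w4.png

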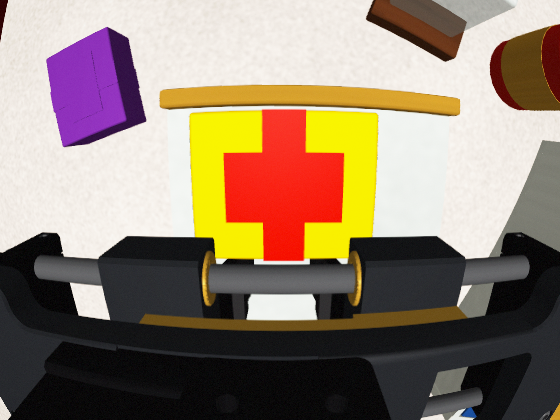

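Nearly there. A few careful millimetres more, feeling for the rail.

Emit:
carry_out(commands=[[[167,0,-0.06,0,0,0,0],[167,0,-0.12,0,0,0,0],[167,0,-0.12,0,0,0,0]]])

```text
time: 14.1
ee_pos: [0.6188, 0.1557, 0.0724]
eef_rot: [0.77, -0.638, 0.001, -0.0]
ft_force: [0.2, -0.9, 1.5]
width: 0.0299
```

```bash
python3 - <<'E'
from h import *
rep();im=r.camera('scene')
z=cv2.resize(im[205:310,235:340],(600,600),interpolation=cv2.INTER_CUBIC);cv2.imwrite('pics/c5.png',z)
E
```

```text
t 14.1 tcp [0.6188 0.1557 0.0724] local [0.0523 0.0159] F [ 0.15 -0.88  1.54] w 0.0299
```

View pics/c5.png

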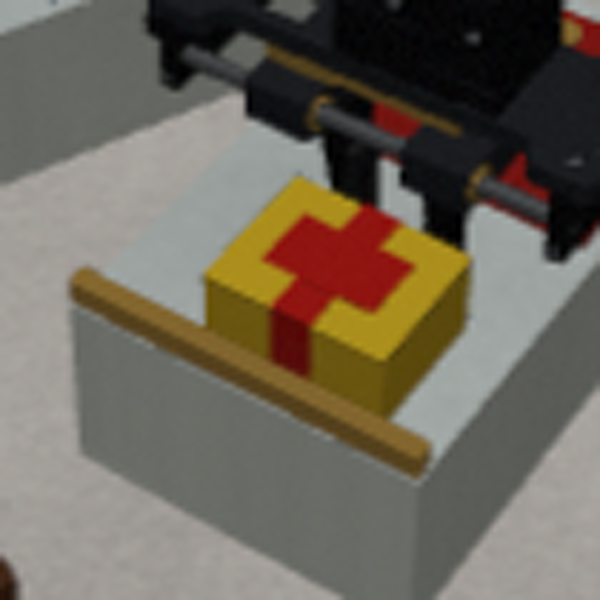

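```bash
python3 - <<'E'
from h import *
k=105/600
P=np.array([L(on('scene',(235+u*k-.4,205+v*k-.4),.130)) for u,v in((299,177),(470,262),(384,362),(205,280))]);print(P.round(4),P.mean(0))
print(np.linalg.norm(np.diff(P,axis=0),axis=1))
E
```

```text
[[ 0.0649 -0.0231]
 [ 0.0678  0.0556]
 [ 0.1288  0.0553]
 [ 0.1312 -0.0216]] [0.09818858 0.01653909]
[0.07872133 0.06102237 0.07692967]
```

Emit:
carry_out(commands=[[[167,0,-0.06,0,0,0,0],[167,0,-0.12,0,0,0,0],[167,0,-0.12,0,0,0,0]]])

```text
time: 14.52
ee_pos: [0.6203, 0.1562, 0.0724]
eef_rot: [0.77, -0.637, 0.0, 0.001]
ft_force: [-9.2, -2.1, 5.6]
width: 0.0298
```

The rail is felt (9 N), and the camera puts the carton's centre at local x≈0.098, y≈0.017. Backing off, rising, and moving over to the disc with the fingers closed.

Emit:
carry_out(commands=[[[167,0,0.1,0,0,0,0],[167,0,0.5,0,0,0,0],[167,0,1.0,0,0,0,0],[167,0,1.0,0,0,0,0],[255,0,1.0,-1.0,0,0,0],[255,0,2.0,-2.0,0,0,0],[255,0.2,3.5,-2.4,0,0,0],[255,0.4,5.0,-2.4,0,0,0],[255,0.6,6.4,-2.4,0,0,0],[255,0.6,6.6,-2.4,0,0,0],[255,0.6,6.6,-2.4,0,0,0]]])

```text
time: 15.9
ee_pos: [0.4617, 0.1105, 0.133]
eef_rot: [0.77, -0.638, 0.001, 0.001]
ft_force: [-0.2, 0.7, -0.4]
width: 0.0006
```

```bash
python3 - <<'E'
from h import *
rep();shot('pics/p6.png')
for z in(.095,.064): print(delta([*W(-.112,0)[:2],z],-79.2))
E
```

```text
t 15.9 tcp [0.4617 0.1105 0.133 ] local [-0.1105  0.0009] F [-0.24  0.69 -0.39] w 0.0006
(array([0.05, 0.07, 1.51]), array([ 0.  , -0.01, -0.  ]))
(array([0.05, 0.07, 2.75]), array([ 0.  , -0.01, -0.  ]))
```

View pics/p6.png

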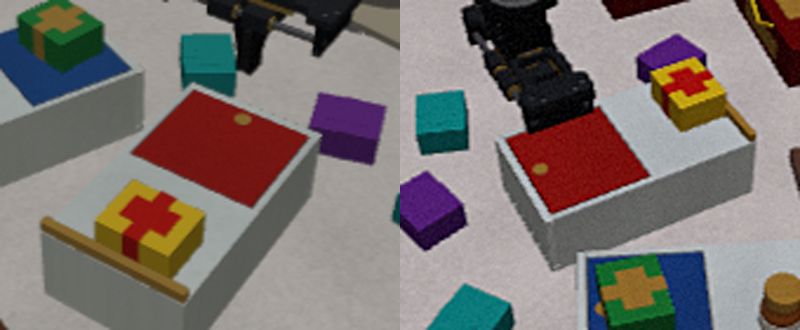

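The carton is at the rail and the flap is flush. The disc is visible at scene (333,210), so I'll check it against the plan and descend.

```bash
python3 - <<'E'
from h import *
print(L(on('scene',(230+243/2.353-.3,160+119/2.357-.3),.091)), L(on('side',(170+140/2.353-.3,130+169/2.357-.3),.091)))
E
```

```text
[-1.12813045e-01  5.68782755e-05] [-0.11149953 -0.00123237]
```

Emit:
carry_out(commands=[[[255,0.05,0.05,0.6,0,0,0],[255,0.05,0.05,1.3,0,0,0],[255,0.05,0.05,2.0,0,0,0],[255,0.05,0.05,2.5,0,0,0],[255,0.05,0.05,2.65,0,0,0],[255,0.05,0.05,2.65,0,0,0]]])

```text
time: 16.75
ee_pos: [0.4609, 0.1097, 0.0665]
eef_rot: [0.771, -0.637, 0.0, 0.0]
ft_force: [0.5, -0.0, 0.3]
width: 0.0006
```

```bash
python3 - <<'E'
from h import *
rep();shot('pics/p7.png')
E
```

```text
t 16.75 tcp [0.4609 0.1097 0.0665] local [-0.1114  0.0002] F [ 0.48 -0.01  0.33] w 0.0006
```

View pics/p7.png

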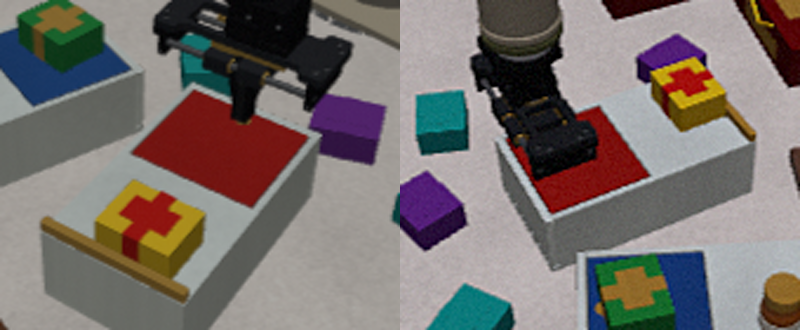

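The fingers are right over the disc. I'll press slowly, feeling for the flap.

Emit:
carry_out(commands=[[[255,0,0,0.08,0,0,0],[255,0,0,0.16,0,0,0],[255,0,0,0.22,0,0,0],[255,0,0,0.28,0,0,0],[255,0,0,0.28,0,0,0]]])

```text
time: 17.48
ee_pos: [0.4613, 0.1096, 0.0602]
eef_rot: [0.77, -0.637, 0.001, 0.0]
ft_force: [-2.3, -1.0, 5.4]
width: 0.0003
```

Emit:
carry_out(commands=[[[255,0,0,0.06,0,0,0],[255,0,0,0.08,0,0,0],[255,0,0,0.08,0,0,0]]])

```text
time: 17.85
ee_pos: [0.4614, 0.1095, 0.0584]
eef_rot: [0.77, -0.637, 0.001, 0.0]
ft_force: [-3.4, -1.1, 6.3]
width: 0.0008
```

Emit:
carry_out(commands=[[[255,0,0,0.06,0,0,0],[255,0,0,0.12,0,0,0],[255,0,0,0.12,0,0,0]]])

```text
time: 18.23
ee_pos: [0.4614, 0.1096, 0.0561]
eef_rot: [0.77, -0.637, 0.001, 0.001]
ft_force: [-5.5, -2.5, 13.0]
width: 0.0006
```

The force is now 13 N, so the flap is at its stop and well past the catch (about 6 mm). Lifting away, straight up and then back.

Emit:
carry_out(commands=[[[255,0,0,-0.8,0,0,0],[255,0,0,-2.0,0,0,0],[255,0,0,-3.5,0,0,0],[255,0,0.5,-5.0,0,0,0],[255,0,1.5,-6.0,0,0,0],[255,0,2.0,-6.0,0,0,0],[255,0,2.0,-6.0,0,0,0],[255,0,2.0,-6.0,0,0,0]]])

```text
time: 19.23
ee_pos: [0.4124, 0.1004, 0.2058]
eef_rot: [0.77, -0.638, 0.001, 0.001]
ft_force: [0.6, 1.1, -0.1]
width: 0.0002
```

```bash
python3 - <<'E'
from h import *
rep();shot('pics/p8.png');cv2.imwrite('pics/s8.png',r.camera('side'))
E
```

```text
t 19.23 tcp [0.4124 0.1004 0.2058] local [-0.1608  0.0003] F [ 0.62  1.06 -0.12] w 0.0002
```

View pics/p8.png

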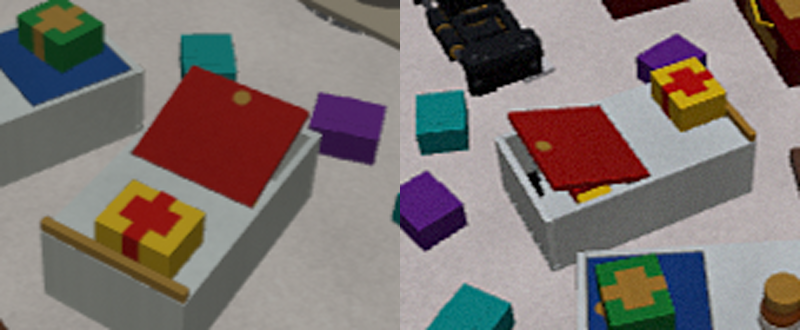

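View pics/s8.png

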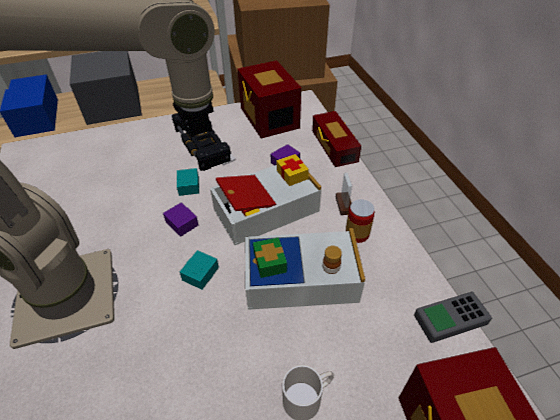

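The flap stands ajar, the carton is at the rail, the blue flap is shut and the other things are unmoved. A quick numeric check before handing in.

```bash
python3 - <<'E'
from h import *
im=r.camera('scene');h=cv2.cvtColor(im,cv2.COLOR_BGR2HSV)
# flap front corner y=-.07 local: predicted at angles
for a in(0,.25,.32):
    X=-.128*np.cos(a)-.005*np.sin(a);Z=.086+.128*np.sin(a)+.005*np.cos(a)
    print(a,[((proj('scene',W(X,y,Z))-[230,160]+.3)*2.355).round(0) for y in(-.07,.07)])
old=cv2.imread('pics/scene0.png')
for n,(x,y,w,hh) in dict(green=(235,155,45,35),jar=(190,165,25,35),award=(205,260,35,57),tin=(175,230,35,55),mug=(180,130,35,40),price=(405,285,45,40)).items():
    print(n,cv2.absdiff(im,old)[y:y+hh,x:x+w].mean().round(1),end='; ')
rep()
E
```

```text
0 [array([194.,  89.]), array([309., 135.])]
0.25 [array([194.,  67.]), array([311., 113.])]
0.32 [array([194.,  62.]), array([311., 108.])]
green 5.5; jar 7.1; award 7.1; tin 5.9; mug 6.8; price 7.9; t 19.43 tcp [0.4123 0.1007 0.2058] local [-0.1609  0.0005] F [-0.07  0.37  0.07] w 0.0005
```

```bash
python3 - <<'E'
from h import *
im=r.camera('scene');k=6
z=cv2.resize(im[180:255,280:380],None,fx=k,fy=k,interpolation=cv2.INTER_CUBIC)
for a,col in((.25,(255,255,0)),(.32,(0,255,0))):
    pts=[]
    for x,y in((-.128,-.07),(-.128,.07),(-.002,.07),(-.002,-.07)):
        pts.append((proj('scene',W(x*np.cos(a)-.005*np.sin(a),y,.086-x*np.sin(a)+.005*np.cos(a)))-[280,180]+.5)*k)
    cv2.polylines(z,[np.array(pts).round().astype(int)],True,col,1)
cv2.imwrite('pics/f9.png',z)
E
```

```text
(no output)
```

View pics/f9.png

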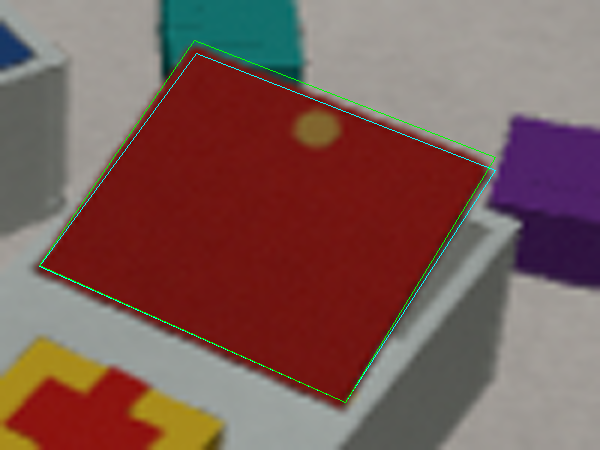

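The front edge lies between the 0.25 and 0.32 outlines. The whole flap appears about half a pixel low, hinge edge included, so this fits the 0.32 stop. Handing in.

```bash
python3 - <<'E'
from h import *
print(r.close_job());rep()
E
```

```text
the job is handed in; nothing more can be done
None
the job is handed in; nothing more can be done
```

I pushed the gold carton flat off the red flap and across the deck until it met the brass rail. I then pressed the gold disc until the flap reached its stop, and withdrew, leaving the flap ajar. The job is handed in at about 19.5 s of the 48 s; it reports no verdict.

**Last checks**
- **Carton:** it stands flat at the rail, with its centre at about x = 0.098 m and y = 0.017 m in the cupboard frame. I felt the rail at about 9 N.
- **Red flap:** it stands ajar, its front edge drawn between the 0.25 and 0.32 rad outlines. I read that as the 0.32 stop, because the whole flap image sits slightly low. That makes the angle less certain than the rest.
- **Blue flap and the rest:** the blue flap looks shut. The green carton, jar, award, tin, mug and price stand differ from the first picture only by image noise.
- **Robot:** the hand is clear, and the force reading is zero within noise.

**Disagreement found**
- The real fingertips were about 29 mm above the reported TCP: 24–26 mm by triangulation, 29 mm by touching the fixed front wall.
- I used the touch value for the push and press heights. That touch pressed the cupboard's front wall with up to about 25 N.

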